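# Lock the test fixture with its crank key

## Task

Lift the crank key up off its hanger, put its bit into the lock collar of the blue test fixture and turn it while pressing lightly until the square bit drops fully home, then let go of it. Take the key again (its orange crank knob gives the leverage for the stiff lock) and wind it clockwise, seen from above, to the stop; leave it standing fully home in the lock, and let the other things on the bench stay where they are.

Things in the scene. Friction and masses are not known exactly. Their poses are not given: they have to be found in the camera images.
- crank_key: Loose crank key, 0.22 kg, hanging upright. Origin: centre of the bit's tip; z up the shaft, x along the arm to the knob. Heights from the tip, mm: square bit 0-22 (12 mm wide to 4, then 14 mm; flats face x and y, fits every quarter turn); shaft, 20 diameter, 22-62; flange, 42 diameter, 62-68; black round hub, 16 diameter, 68-106; flat arm, 14 wide, 68-74, out to x = 86.
- hub (a point): Centre of the top face of the key's round hub (the grip for carrying), 106 mm above the bit's tip, on the key's axis. Axes as the key's.
- knob (a point): Centre of the top face of the orange crank knob, an upright cylinder of 18 mm diameter fixed on the arm, 80 mm from the key's axis, from 74 to 106 mm above the bit's tip. Axes as the key's.
- hanger: Fixed stand, base 100 x 90 x 10 mm; origin under its centre, front to its -x, z up. A post at its back carries a fork of two prongs along x, 12 mm wide, 26 mm apart, tops at 88 mm, with 6 mm lips at both ends. The key's shaft hangs through the gap, its flange on the prongs between the lips; lifted straight up it is free once its tip is above 94 mm.
- fork (a point): Point midway between the prongs, at their top, 88 mm above the bench. Axes as the hanger's.
- fixture: Fixed blue steel box with a grey cover, 140 (x) x 160 (y) x 70 mm high; origin at the centre of its underside, z up. The lock is in the middle of the cover. A green dot on its +y side marks the open end of the lock's turn, a red dot, 2.0 rad clockwise from it, the locked end.
- collar (a point): Centre of the mouth of the steel lock collar, 80 mm above the bench, on the lock's axis. A funnel 32 mm wide narrows over 8 mm to a bore of 22 mm, leading 32 mm down to the lock's brass socket. A key with flats not matching stands on the socket, tip 40 mm above the bench, flange 22 mm above the collar; seated, tip at 20 mm, flange 2 mm above the collar.
- socket (a point): Floor centre of the square socket, 20 mm above the bench, where the seated key's tip rests. The socket is 15.6 mm square, 20 mm deep and turns with the lock, as does this frame: z up, x and y square to its flats, x along the yellow pointer that shows over the cover. The key drops in when its flats match within about 0.1 rad.
- lock (a joint): Turn of the lock in rad, growing clockwise seen from above: 0 with the pointer at the green dot, 2.0 at the stop by the red dot. Starts between 0 and 0.5. Stiff (about 1.1 N m throughout, that is 14 N at the knob) and stays where it is left; the round hub would slip in most grips. The key has about 0.1 rad of play in it either way.
- flux_tin: Bystander: round tin, 60 mm across, 21 mm high, origin under its centre.
- amber_tape: Bystander: amber tape roll lying flat, 56 mm across, 12 mm high, origin under its centre.
- multimeter: Bystander: black hand multimeter lying flat, 150 (x) x 68 x 43 mm, origin under its centre.
- side_cutters: Bystander: yellow side cutters lying flat, 48 x 91 (y) x 10 mm, origin under their centre.

How it is judged:
By the outcome, as a careful person would: the job done as asked, in the order asked, and still so for the second after the job is handed in, with the robot touching nothing.
It also fails if it takes over 67 s, if anything falls off the work surface, if the arm or the gripper's body presses on something with over 40 N, if the wrist force passes 120 N, or if a joint passes its speed limit or range.

## Robot

A 7-joint arm with a two-finger parallel gripper is mounted at the origin on a cart in front of the work surface, level with it; the furniture and walls round the work are solid. World frame = base frame: x ahead of the robot, y to its left, z up, the work surface at z = 0. Lengths are in m, angles in rad, forces in N, time in s.
With the tool pointing down it reaches from about 0.375 to 0.925 m from the base axis. Payload 3.1 kg.
Tool frame: the origin (TCP) lies midway between the tips of the shut fingers; the grasp point (between the pads) lies 19 mm behind it; z points along the fingers, y is the line along which they close (so a half turn about z gives the same grasp; the last joint's range is limited). The gripper opens to 85 mm and grips with 20 to 120 N. Pads are 22 mm wide; open, the fingers measure 114 mm over their backs; the gripper's body (76 mm by 85 mm) begins 54 mm behind the grasp point. The pads swing forward as they close: fully open they stand 13 mm farther back than shut.
Start: joints at [1.136, 0.383, 0.044, 1.598, -0.018, 1.161, -0.05], TCP at [0.215, -0.613, 0.2] pointing down, gripper open.
Joint ranges: [-2.61, 2.61], [-0.41, 2.15], [-1.48, 1.57], [0, 2.5], [-1.57, 4.71], [0.05, 1.97], [-2.85, 2.85]. Speed limits (rad/s): [2.79, 2.79, 3.14, 3.14, 3.14, 3.14, 3.14].

## Interface

Orientations are given as a unit quaternion [w, x, y, z].
In Python, from bench import env gives the robot as it stands.
- The arm moves only by the shell command python3 -m handwheel 'ROWS' [FORCE]. ROWS is JSON, a list of rows, each a list of 3 entries, a list of its own where there are three numbers: the turn, a rotation vector about the tool's x, y, z in degrees, then the shift along the tool's x, y, z in cm, then the closure in counts, from 0 (fully open) to 255 (shut). A call has 1 to 8 rows; each row is the pose to reach, as a shift and turn from the pose commanded when the call began, along the tool's axes at that moment; what a row does not reach only later rows make up. A row lasts 1/8 s, in which the tool goes at most 62.5 mm and 10.7 degrees, less where a joint would pass 70% of its speed; a pose out of reach is approached as far as the arm can. A call with a gripper value outside its range is refused whole. The fingers move at their own pace and stop on an object; FORCE is the grip in N (left out, the last holds). Time passes only in rows, so rows that repeat a pose let the fingers close. It gives the time, the measured TCP pose, the force, the opening and the grip force at its end, in the units of the state.
- env.get_state(): the state, without advancing time (a new reading comes with each control period).
- env.read_camera(name): name is "side" or "top"; returns a dict with "color" (420x560x3 uint8, red, green, blue), "range_z" (420x560 float32, m along the optical axis (not along the pixel's ray), 0 where there is no reading), "K" (3x3 intrinsics, pixels), "dist" ([k1, k2, p1, p2, k3] as OpenCV has them; the pictures are not rectified), "position" and "orientation" of the camera in the world. Camera axes: x right, y down, z forward; pixel columns grow to the right and rows downward; lengths in m; the calibration is good to about 2 mm. A picture is of the moment at which its call begins.
- env.hand_in(): hands the job in; it is judged then, once.
The state is a dict: "t": time; "joints": joint angles; "dq": joint speeds; "joint_torque": joint torques, N m; "eef_pos": TCP position; "ee_rot": TCP orientation; "contact_force": force on the tool from outside, world axes, zero at the start; "torque": the same for the moment, N m; "finger_gap": opening from 0.0 (shut) to 1.0 (fully open); "finger_force": force on a finger pad.
Only numpy, scipy, OpenCV 4.12 (cv2) and the standard library are available. Lean on these libraries where they do the work, as an engineer would, in place of code of your own. Each camera call takes 0.05 s, during which the arm holds its last target. There are 200 camera calls.

## Working session

There is one attempt and no reset: what is moved stays moved. The work goes in short steps, Python scripts to look and compute and a shell command to move; the robot and the scene stay as the last step left them, time stands still between calls to the robot, and variables do not carry over. Pictures are saved under pics/ and viewed, at most 12 in all, crops included, and the job is handed in when it is done.

```bash
ls; mkdir -p pics
cat > h.py <<'E'
from bench import env
import numpy as np, cv2
from scipy.spatial.transform import Rotation as R
def rot(q): return R.from_quat([q[1],q[2],q[3],q[0]])
def cam(n):
    c=env.read_camera(n); return c
def ray(c,uv):
    p=cv2.undistortPoints(np.array(uv,float).reshape(-1,1,2),np.array(c["K"]),np.array(c["dist"])).reshape(-1,2)
    d=np.c_[p,np.ones(len(p))]
    return np.array(c["position"]),rot(c["orientation"]).apply(d)
def onz(c,uv,z):
    o,d=ray(c,uv); return o+d*((z-o[2])/d[:,2])[:,None]
def cloud(c):
    h,w=c["range_z"].shape
    v,u=np.mgrid[:h,:w]
    o,d=ray(c,np.c_[u.ravel(),v.ravel()])
    return (o+d*c["range_z"].reshape(-1,1)).reshape(h,w,3)
E
python3 - <<'E'
from h import *
s=env.get_state(); print(s)
for n in("top","side"):
    c=cam(n); cv2.imwrite(f"pics/{n}0.png",c["color"][:,:,::-1]); np.savez(f"{n}0.npz",**c); print(n,c["position"],c["orientation"],c["K"])
E
```

```text
pics
{'t': 0.0, 'joints': array([ 1.13618073,  0.38383636,  0.04380786,  1.59959407, -0.01788115,
        1.16114224, -0.049946  ]), 'dq': array([-0.00307624,  0.00026887, -0.00017095, -0.00259208,  0.00077392,
        0.00109438,  0.00029146]), 'joint_torque': array([-5.84254722e-04, -4.33460855e+01,  1.02421314e+00, -2.49511045e+01,
        1.05377435e-02,  1.13067019e-02,  1.24999224e-05]), 'eef_pos': array([ 0.21447934, -0.61251991,  0.19877663]), 'ee_rot': array([-1.26135562e-03,  9.85846602e-01,  1.67644870e-01, -2.88973801e-04]), 'contact_force': array([-0.14986306,  0.07933246, -0.78043756]), 'torque': array([-0.00810499,  0.02261048,  0.02823609]), 'finger_force': 0.0, 'finger_gap': 1.002798622460727}
top [ 0.32618766 -0.00712202  1.46537962] [ 0.03606453 -0.70175676  0.70971885 -0.05035822] [[544.96023646   0.         272.42017825]
 [  0.         544.96023646 206.67856162]
 [  0.           0.           1.        ]]
side [-0.09636896  0.94435356  0.80571068] [ 0.14008025 -0.23112412  0.84209723 -0.46672413] [[413.02457307   0.         279.11349333]
 [  0.         413.02457307 212.69431505]
 [  0.           0.           1.        ]]
```

View pics/top0.png

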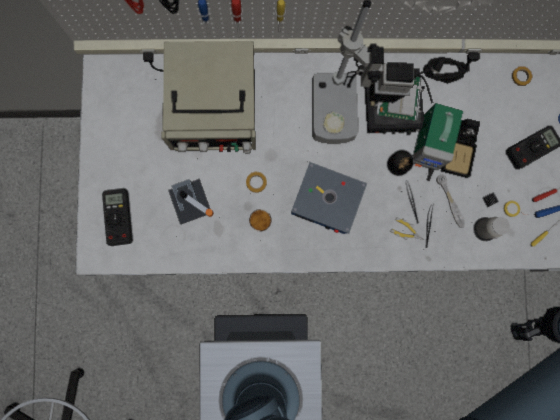

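View pics/side0.png

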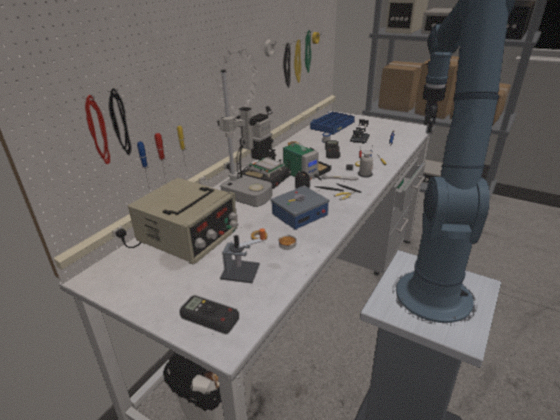

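The top view shows the key on its hanger (hub about (183,193), knob about (209,211)) and the fixture (collar about (330,197), pointer at (320,189)). The side view shows the hanger at (238,260) and the fixture at (300,207). Next I'll enlarge these areas.

Run:
```python
from h import *
c=dict(np.load("top0.npz")); im=c["color"][:,:,::-1]
a=cv2.resize(im[165:240,160:230],None,fx=5.5,fy=5.5,interpolation=cv2.INTER_CUBIC)
b=cv2.resize(im[160:235,288:370],None,fx=5,fy=5.5,interpolation=cv2.INTER_CUBIC)
cv2.imwrite("pics/crop0.png",np.hstack([a,b]))
P=cloud(c)
hsv=cv2.cvtColor(c["color"],cv2.COLOR_RGB2HSV)
def blob(n,lo,hi,box,z):
    m=cv2.inRange(hsv,lo,hi); mm=np.zeros_like(m); x0,y0,x1,y1=box; mm[y0:y1,x0:x1]=m[y0:y1,x0:x1]
    k,l,st,ce=cv2.connectedComponentsWithStats(mm)
    for i in range(1,k):
        if st[i,4]>=3: print(n,ce[i].round(1),st[i].tolist(),onz(c,ce[i],z).round(4), "cloudz",np.median(P[l==i],0).round(3))
blob("orange",(3,120,100),(18,255,255),(160,165,230,225),.132)
blob("yellow",(20,110,80),(35,255,255),(288,160,370,235),.075)
blob("red",(0,110,60),(8,255,255),(288,160,370,235),.071)
blob("red2",(170,110,60),(180,255,255),(288,160,370,235),.071)
blob("green",(40,80,40),(85,255,255),(288,160,370,235),.071)
# fixture top
m=((P[:,:,2]>.062)&(P[:,:,2]<.085)); m[:,:285]=0;m[:,372:]=0;m[:155]=0;m[240:]=0
q=P[m]; print(cv2.minAreaRect(q[:,:2].astype(np.float32)*1000),np.median(q[:,2]),m.sum())
# key top
for zl,zh in((.115,.125),(.125,.145),(.08,.115)):
    m=(P[:,:,2]>zl)&(P[:,:,2]<zh); m[:,:165]=0;m[:,225:]=0;m[:165]=0;m[230:]=0
    v,u=np.nonzero(m); print(zl,m.sum(), np.c_[u,v].mean(0) if m.sum() else 0, P[m].mean(0))
```

```text
orange [208.9 212.1] [206, 209, 7, 7, 41] [[0.4782 0.1213 0.132 ]] cloudz [0.478 0.121 0.132]
yellow [319.7 189.2] [316, 186, 8, 7, 24] [[ 0.5411 -0.1593  0.075 ]] cloudz [ 0.541 -0.16   0.073]
red [342.9 182.9] [342, 182, 3, 3, 8] [[ 0.558  -0.2205  0.071 ]] cloudz [ 0.558 -0.221  0.07 ]
red [335.8 230.8] [335, 230, 3, 2, 4] [[ 0.4334 -0.1986  0.071 ]] cloudz [ 0.435 -0.202  0.043]
red2 [336.3 230. ] [334, 229, 5, 3, 6] [[ 0.4353 -0.2002  0.071 ]] cloudz [ 0.438 -0.205  0.038]
green [310.2 189.5] [309, 188, 4, 4, 13] [[ 0.5412 -0.1348  0.071 ]] cloudz [ 0.54  -0.134  0.072]
((522.0753784179688, -183.73519897460938), (160.7106475830078, 141.62637329101562), 68.58814239501953) 0.07037128783345725 3285
0.115 8 [193.75  203.125] [0.50221256 0.16002602 0.12108365]
0.125 75 [196.82666667 203.49333333] [0.49977351 0.15105486 0.13195153]
0.08 509 [186.87033399 195.86640472] [0.52460831 0.1809827  0.09349989]
```

View pics/crop0.png

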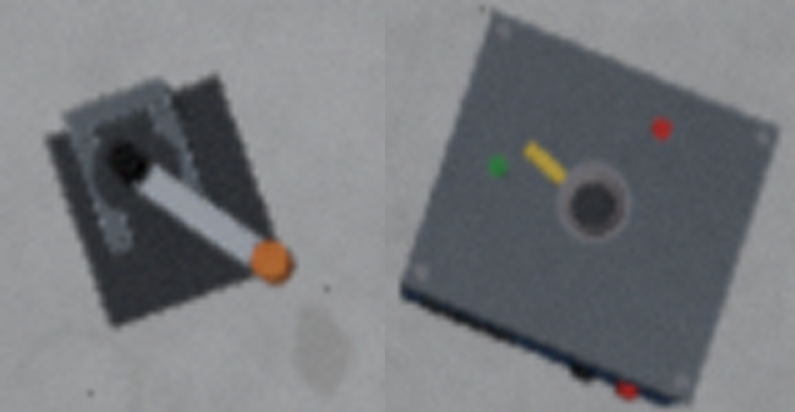

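The key hangs with its hub at about (183,194) and its knob at (209,212). The collar mouth is at about (329,197), with the green dot at (310,189.5), the red dot at (343,183) and the pointer at (320,189).

Run:
```python
from h import *
c=dict(np.load("top0.npz")); P=cloud(c); g=cv2.cvtColor(c["color"],cv2.COLOR_RGB2GRAY).astype(int)
def cen(box,thr):
    x0,y0,x1,y1=box; m=np.zeros_like(g,bool); m[y0:y1,x0:x1]=g[y0:y1,x0:x1]<thr
    v,u=np.nonzero(m); return np.array([u.mean(),v.mean()]),m.sum()
print(g[188:200,177:190]); print(g[188:206,320:338])
hub=onz(c,[183.1,193.8],.132)[0]; kn=onz(c,[208.9,212.1],.132)[0]
d=kn-hub; print("hub",hub,"knob",kn,np.hypot(*d[:2]),np.degrees(np.arctan2(d[1],d[0])))
col=onz(c,[329.2,196.9],.08)[0]; print("col",col)
o=col[:2]
for n,p in(("yel",(319.7,189.2)),("red",(342.9,182.9)),("green",(310.2,189.5))):
    e=onz(c,p,.072)[0][:2]-o; print(n,np.hypot(*e),np.degrees(np.arctan2(e[1],e[0])))
m=np.abs(P[:,:,0]-hub[0])<.1; m&=np.abs(P[:,:,1]-hub[1])<.1
print(np.sort(P[m][:,2])[-200::10])
q=P[m]; sel=q[(q[:,2]>.092)&(q[:,2]<.12)]; print(len(sel))
```

```text
[[ 64  56  56  52  49  52  52  49  47  47  58  87  87]
 [ 64  55  51  52  49  48  51  49  48  47  54  64  68]
 [ 95  64  50  45  37  40  44  49  45  49  50  52  54]
 [ 82  57  47  37  28  23  20  35  46  47  53  48  48]
 [ 65  52  43  26  13  17  18  28  35  43  51  47  48]
 [ 58  48  37  24  22  20  17  15  24  31  44  49  45]
 [ 59  49  35  22  18  14  13  20  10  23  51  63  54]
 [ 56  50  44  28  18  18  19  19   1  26  78 124  82]
 [ 55  47  49  37  24  11  14   8  14  45 109 143 133]
 [ 52  53  47  42  37  21  11  25  31  83 136 151 148]
 [ 58  50  46  47  45  33  29  67  84 131 148 150 151]
 [ 67  49  50  48  47  47  42  62 108 143 150 151 150]]
[[131 100  84  82  83  85  83  83  87  83  86  83  82  82  83  80  79  80]
 [141 131 110  85  82  84  86  92  94  98  96  94  89  86  84  78  78  82]
 [139 143 134 108  90  91 102 102 102 104 103 103 100  94  86  83  81  82]
 [124 139 142 131 108 106 106 105 104 103 100  98 101 101  99  89  83  82]
 [ 97 113 134 130 111 105 105 102 103  99  95  93  94  97 100  97  85  82]
 [ 83  86 101 110 105 103 100  83  72  72  66  72  86  89  90 10
[... 729 characters left out ...]
95  96  95  90  86  86  83  84]
 [ 84  85  84  84  82  87  86  91  89  89  89  89  86  86  84  84  85  85]
 [ 84  82  84  84  82  83  84  83  83  84  85  85  84  85  85  86  85  80]]
hub [0.52419462 0.18497028 0.132     ] knob [0.47808728 0.12122099 0.132     ] 0.07867565698494093 -125.87673002682737
col [ 0.52021686 -0.18275681  0.08      ]
yel 0.03162337022858218 47.1412687812501
red 0.05319350865692436 -45.12879761775724
green 0.05226110844526779 66.36730527951872
[0.09883494 0.09926292 0.099517   0.09997242 0.10028196 0.10059845
 0.10121445 0.10178007 0.10217524 0.10295406 0.10376601 0.10590708
 0.1216924  0.12796517 0.12968394 0.13054264 0.13170369 0.13301589
 0.13375148 0.13500489]
291
```

```bash
python3 -m handwheel '[[[0,0,0],[2.5,-3,-5],0],[[0,0,-10],[7,-8,-5],0],[[0,0,-20],[11,-13,-5],0],[[0,0,-30],[15,-17.5,-5],0],[[0,0,-35],[19,-22,-5],0],[[0,0,-35],[23,-27,-5],0],[[0,0,-35],[27,-31.5,-5],0],[[0,0,-35],[28,-32.5,-5],0]]' 20
```

```text
t: 1.1
eef_pos: [0.3729, -0.2096, 0.25]
ee_rot: [-0.0, 0.888, 0.46, -0.0]
contact_force: [-0.5, -0.8, -0.6]
finger_gap: 1.004
finger_force: 0.0
```

```bash
python3 -m handwheel '[[[0,0,0],[5,-1.3,0],0],[[0,0,0],[11,-2.8,0],0],[[0,0,0],[17,-4.3,0],0],[[0,0,0],[23,-5.8,0],0],[[0,0,0],[29,-7.4,0],0],[[0,0,0],[35,-8.9,0],0],[[0,0,0],[41,-10.4,0],0],[[0,0,0],[41,-10.4,0],0]]'
python3 - <<'E'
from h import *
c=cam("side"); np.savez("side1.npz",**c)
im=c["color"][:,:,::-1]; cv2.imwrite("pics/side1.png",cv2.resize(im[150:300,160:340],None,fx=4,fy=4,interpolation=cv2.INTER_CUBIC))
hsv=cv2.cvtColor(c["color"],cv2.COLOR_RGB2HSV); print(env.get_state()["eef_pos"])
# expected pixel of hub top & knob top given estimates
def proj(c,X):
    r=rot(c["orientation"]); Xc=r.inv().apply(np.array(X)-c["position"]); return cv2.projectPoints(Xc.reshape(-1,1,3),np.zeros(3),np.zeros(3),c["K"],c["dist"])[0].reshape(-1,2)
print(proj(c,[[.524,.185,.132],[.478,.121,.132],[.5218,-.1835,.08],env.get_state()["eef_pos"]]))
E
```

```text
t: 2.1
eef_pos: [0.5262, 0.1855, 0.2495]
ee_rot: [-0.003, 0.888, 0.46, 0.0]
contact_force: [-0.5, -0.9, -0.7]
finger_gap: 1.001
finger_force: 0.0
[0.52617199 0.1816638  0.24923095]
[[236.70536907 235.57351745]
 [262.44374623 229.13339699]
 [299.65298655 196.33925637]
 [233.59619332 199.30615354]]
```

View pics/side1.png

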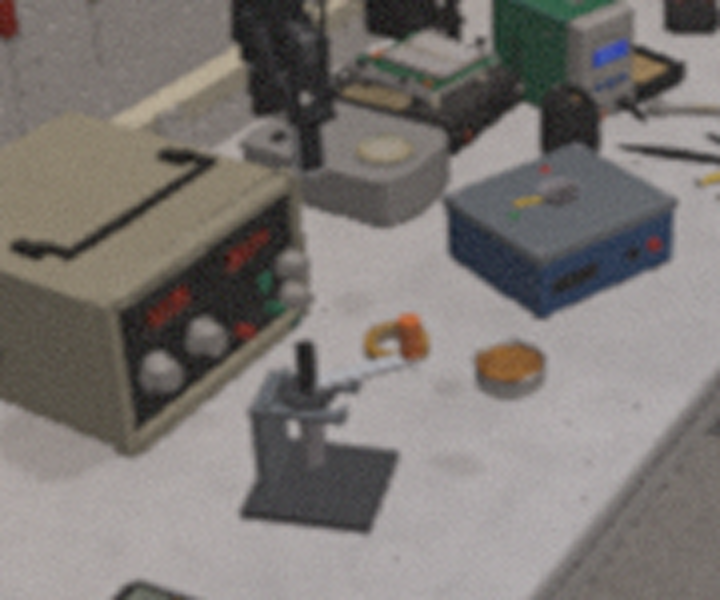

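The side view puts the hub top at (236.2,235.5), the knob top at (262.5,229.8) and the collar at (300.5,196.3). All three match the projections of the top-view estimates within 1 px, so I can descend.

```bash
python3 -m handwheel '[[[0,0,0],[0,0,4],0],[[0,0,0],[0,0,8],0],[[0,0,0],[0,0,10],0],[[0,0,0],[0,0,10],0],[[0,0,0],[0,0,10],0]]'; python3 -c "
from h import *
print(env.get_state()['eef_pos'],env.get_state()['joints'])"
```

```text
t: 2.78
eef_pos: [0.5278, 0.1794, 0.1517]
ee_rot: [0.0, 0.89, 0.456, 0.001]
contact_force: [1.0, 0.6, -0.4]
finger_gap: 0.997
finger_force: 0.0
[0.52779776 0.17941581 0.15174799] [ 0.24104694  0.3543436  -0.75798405  1.8418661   0.27917419  1.05170977
 -1.2495796 ]
```

```bash
python3 -m handwheel '[[[0,0,0],[0,0,0],0],[[0,0,0],[0,0,0],0]]'; python3 -m handwheel '[[[0,0,0],[0,0,0],0]]'
```

```text
t: 3.02
eef_pos: [0.5273, 0.1798, 0.1514]
ee_rot: [0.0, 0.89, 0.456, 0.001]
contact_force: [0.4, -0.0, 0.4]
finger_gap: 0.998
finger_force: 0.0
t: 3.15
eef_pos: [0.5268, 0.1796, 0.1508]
ee_rot: [0.0, 0.89, 0.456, 0.0]
contact_force: [0.7, -0.2, 0.4]
finger_gap: 0.997
finger_force: 0.0
```

```bash
python3 -m handwheel '[[[0,0,0],[0.25,-0.55,0],0],[[0,0,0],[0.25,-0.55,0],0],[[0,0,0],[0.25,-0.55,0],0]]'
python3 - <<'E'
from h import *
c=cam("side"); im=c["color"][:,:,::-1]; cv2.imwrite("pics/side2.png",cv2.resize(im[190:280,190:290],None,fx=6,fy=6,interpolation=cv2.INTER_CUBIC))
E
```

```text
t: 3.52
eef_pos: [0.5233, 0.1849, 0.1502]
ee_rot: [0.0, 0.89, 0.457, -0.0]
contact_force: [0.1, -1.3, -0.1]
finger_gap: 0.999
finger_force: 0.0
```

View pics/side2.png

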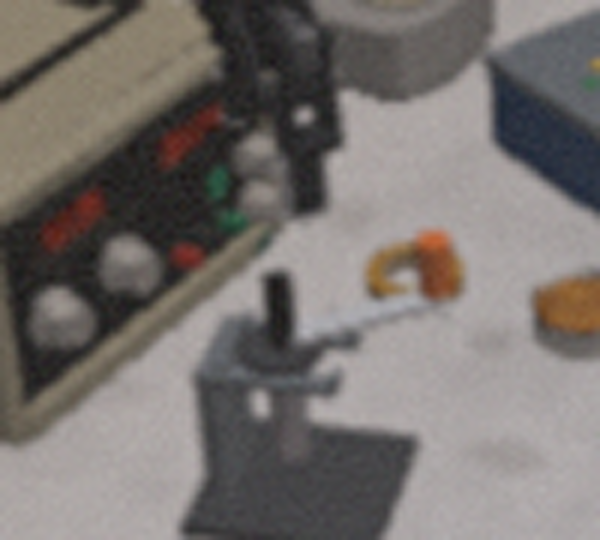

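```bash
cat >> h.py <<'E'
def proj(c,X):
    r=rot(c["orientation"]); Xc=r.inv().apply(np.array(X)-c["position"]); return cv2.projectPoints(Xc.reshape(-1,1,3),np.zeros(3),np.zeros(3),c["K"],c["dist"])[0].reshape(-1,2)
E
python3 - <<'E'
from h import *
c=dict(np.load("side1.npz")); s=env.get_state(); r=rot(s["ee_rot"]); p=s["eef_pos"]; print(p)
q=np.array([[0,0,0],[0,.05,-.013],[0,-.05,-.013],[0,.05,-.07],[0,-.05,-.07]])
print(r.apply(q)+p); print((proj(c,r.apply(q)+p)-[190,190])*6)
E
```

```text
[0.52343415 0.18465859 0.15013723]
[[0.52343415 0.18465859 0.15013723]
 [0.56404424 0.15549129 0.16314067]
 [0.48282489 0.21383011 0.16313379]
 [0.56404604 0.15550052 0.22014067]
 [0.4828267  0.21383934 0.22013379]]
[[278.79638603 241.89200591]
 [245.00548886 167.20278959]
 [310.68086513 274.37873787]
 [235.16589377  65.64633227]
 [301.96522088 168.46318614]]
```

Run:
```python
from h import *
s=env.get_state(); r=rot(s["ee_rot"]); p=s["eef_pos"]; print(p)
c=cam("side"); P=cloud(c); np.savez("side3.npz",**c)
Q=r.inv().apply(P.reshape(-1,3)-p); g=c["color"].max(2).ravel()
m=(np.abs(Q[:,0])<.05)&(np.abs(Q[:,1])<.08)&(Q[:,2]<.05)&(Q[:,2]>-.12)&(g<90)
v,u=np.divmod(np.nonzero(m)[0],560)
for lo in np.arange(-.12,.03,.01):
    k=m&(Q[:,2]>=lo)&(Q[:,2]<lo+.01); 
    if k.sum(): print(lo.round(2),k.sum(),np.percentile(Q[k],[5,50,95],axis=0).round(3).tolist())
c=cam("top"); P=cloud(c)
Q=r.inv().apply(P.reshape(-1,3)-p)
m=(np.abs(Q[:,0])<.05)&(np.abs(Q[:,1])<.08)&(Q[:,2]<.02)&(Q[:,2]>-.12); print(m.sum(),Q[m].mean(0) if m.sum() else 0)
```

```text
[0.52343415 0.18465859 0.15013723]
-0.12 54 [[-0.009, -0.072, -0.119], [0.011, -0.037, -0.115], [0.016, 0.059, -0.111]]
-0.11 60 [[-0.009, -0.074, -0.11], [0.009, -0.047, -0.104], [0.015, 0.061, -0.1]]
-0.1 45 [[-0.01, -0.076, -0.099], [0.005, -0.07, -0.096], [0.011, 0.062, -0.091]]
-0.09 19 [[-0.0, -0.059, -0.089], [0.007, 0.04, -0.083], [0.011, 0.052, -0.08]]
-0.08 34 [[-0.005, -0.057, -0.079], [0.003, -0.052, -0.074], [0.01, 0.046, -0.071]]
-0.07 34 [[-0.005, -0.057, -0.069], [0.003, -0.048, -0.064], [0.01, 0.045, -0.06]]
-0.06 34 [[-0.006, -0.056, -0.059], [0.003, -0.004, -0.054], [0.009, 0.046, -0.051]]
-0.05 13 [[-0.007, 0.005, -0.049], [-0.001, 0.043, -0.047], [0.008, 0.045, -0.044]]
0.01 8 [[0.001, -0.005, 0.018], [0.005, -0.002, 0.019], [0.009, 0.003, 0.02]]
0.02 12 [[0.002, -0.01, 0.021], [0.005, -0.006, 0.024], [0.01, -0.002, 0.03]]
106 [-0.00722478  0.03614835 -0.09707454]
```

Run:
```python
from h import *
s=env.get_state(); r=rot(s["ee_rot"]); p=s["eef_pos"]
c=dict(np.load("side3.npz")); P=cloud(c)
Q=r.inv().apply(P.reshape(-1,3)-p); C=c["color"].reshape(-1,3)
m=(np.abs(Q[:,0])<.03)&(np.abs(Q[:,1])<.08)&(Q[:,2]<.016)&(Q[:,2]>-.06)
for i in np.nonzero(m)[0][::4]: print(divmod(i,560),Q[i].round(3),C[i])
```

```text
(np.int64(205), np.int64(231)) [-0.003  0.045 -0.058] [35 37 35]
(np.int64(206), np.int64(231)) [-0.003  0.047 -0.054] [39 38 34]
(np.int64(207), np.int64(230)) [ 0.002  0.04  -0.056] [34 36 34]
(np.int64(208), np.int64(227)) [ 0.009  0.047 -0.051] [53 41 40]
(np.int64(208), np.int64(231)) [-0.002  0.043 -0.05 ] [40 41 39]
(np.int64(209), np.int64(228)) [ 0.007  0.044 -0.048] [48 45 43]
(np.int64(209), np.int64(232)) [-0.005  0.046 -0.044] [53 51 47]
(np.int64(210), np.int64(230)) [ 0.002  0.044 -0.044] [59 60 59]
(np.int64(223), np.int64(237)) [ 0.01  -0.049 -0.056] [91 87 88]
(np.int64(223), np.int64(241)) [-0.    -0.051 -0.055] [38 36 40]
(np.int64(223), np.int64(245)) [-0.012 -0.048 -0.05 ] [147 141 140]
(np.int64(224), np.int64(240)) [ 0.004 -0.057 -0.056] [35 37 37]
(np.int64(224), np.int64(244)) [-0.008 -0.054 -0.051] [117 114 111]
(np.int64(225), np.int64(240)) [ 0.003 -0.052 -0.05 ] [71 68 69]
(np.int64(225), np.int64(244)) [-0.01  -0.047 -0.043] [135 131 128]
```

```bash
python3 -m handwheel '[[[0,0,0],[0,0,3],0],[[0,0,0],[0,0,4.5],0],[[0,0,0],[0,0,4.5],0],[[0,0,0],[0,0,4.5],0]]'
python3 - <<'E'
from h import *
s=env.get_state(); r=rot(s["ee_rot"]); p=s["eef_pos"]
c=cam("side"); P=cloud(c); 
im=c["color"][:,:,::-1]; cv2.imwrite("pics/side4.png",cv2.resize(im[190:280,190:290],None,fx=6,fy=6,interpolation=cv2.INTER_CUBIC))
E
```

```text
t: 4.18
eef_pos: [0.524, 0.1851, 0.1058]
ee_rot: [-0.0, 0.89, 0.456, 0.001]
contact_force: [-0.4, 0.2, 0.5]
finger_gap: 0.999
finger_force: 0.0
```

View pics/side4.png

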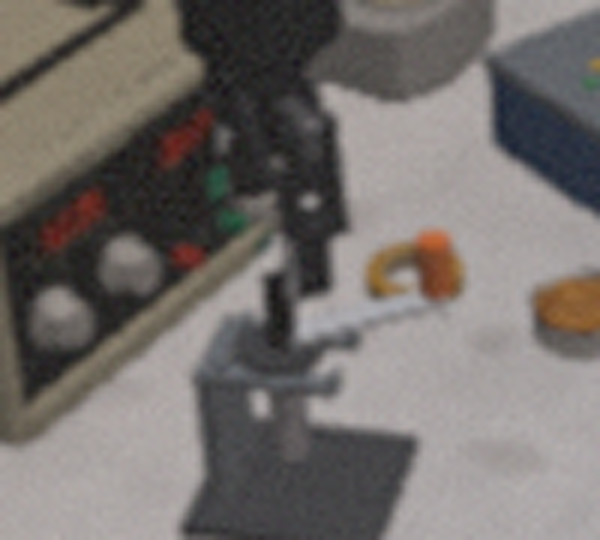

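The near fingertip appears at crop (315,292), about z = 0.153. That's some 35 mm higher than the stated tool geometry predicts, while the hub top is at (277,275). I'll close the fingers here as a test, which is safe whichever reading is right.

```bash
python3 -m handwheel '[[[0,0,0],[0,0,0],255],[[0,0,0],[0,0,0],255],[[0,0,0],[0,0,0],255],[[0,0,0],[0,0,0],255],[[0,0,0],[0,0,0],255],[[0,0,0],[0,0,0],255],[[0,0,0],[0,0,0],255]]' 20;  python3 - <<'E'
from h import *
s=env.get_state(); r=rot(s["ee_rot"]); p=s["eef_pos"]
c=cam("side"); P=cloud(c); 
im=c["color"][:,:,::-1]; cv2.imwrite("pics/side5.png",cv2.resize(im[190:280,190:290],None,fx=6,fy=6,interpolation=cv2.INTER_CUBIC))
E
```

```text
t: 5.1
eef_pos: [0.5235, 0.1847, 0.1052]
ee_rot: [-0.0, 0.89, 0.456, 0.0]
contact_force: [-0.1, -0.2, 0.7]
finger_gap: -0.003
finger_force: 0.0
```

View pics/side5.png

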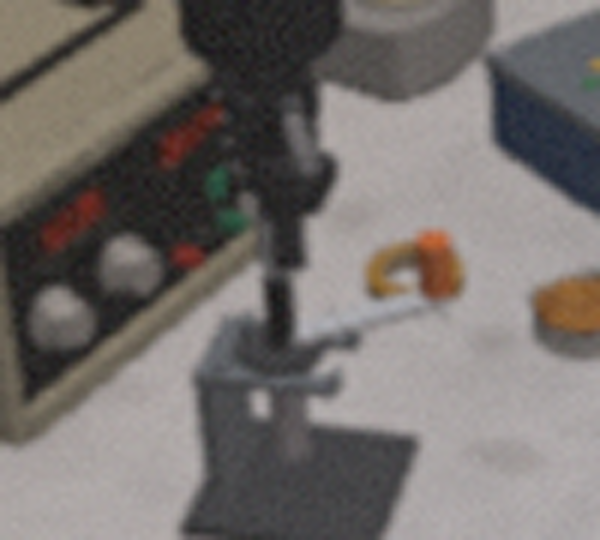

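The shut fingers stand just above the hub, with tips at crop (285,268) and the hub top at (277,273). So the real tips are about 33 mm behind the reported TCP. I'll measure that offset.

Run:
```python
from h import *
s=env.get_state(); r=rot(s["ee_rot"]); p=s["eef_pos"]; print(p)
c=cam("side"); g=c["color"].max(2).astype(int); P=cloud(c)
for v in range(224,248,1): print(v,g[v,228:250], P[v,237].round(3))
b=(c["color"][:,:,2]); 
print(proj(c,[[.524,.185,z] for z in(.145,.14,.132,.12)]))
```

```text
[0.52343536 0.18469829 0.10517181]
224 [ 50  67  94 106  92  61  40  39  42  39  41  48  43  35  54 101 138 161
 164 161 161 159] [0.494 0.216 0.199]
225 [ 73  85  93  98  90  52  47  43  31  41  42  49  61  69  97 131 155 160
 160 160 158 155] [0.497 0.213 0.193]
226 [ 84  91  88  88  90  72  66  33  40  44  47  56  93 131 150 157 165 162
 160 161 156 157] [0.501 0.208 0.186]
227 [ 74  79  83  86  84  85  78  51  40  48  34  62  99 149 167 172 166 162
 161 156 157 157] [0.513 0.194 0.17 ]
228 [ 53  66  83 107 102  87  83  61  48  38  36  56 104 147 168 172 171 163
 166 165 162 157] [0.513 0.194 0.167]
229 [ 60  84 108 119 105  81  83  64  43  43  42  57 105 150 168 172 167 167
 168 167 168 168] [0.514 0.193 0.163]
230 [ 97 123 122 117  98  84  79  63  51  41  44  52  97 146 173 172 173 171
 169 173 168 170] [0.516 0.191 0.158]
231 [121 128 119 110  90  84  76  62  46  46  45  54  89 142 168 174 174 171
 172 171 176 170] [0.515 0.193 0.155]
232 [120 116 105 107  96  83  83  68  47  50  40  51  82 134 172 175 176 173
 176 171 175 171] [0.512 0.197 0.155]
233 [114 107 106 113 119 107  
[... 1111 characters left out ...]
3 0.116]
243 [118 115 107  98 108 112  72  45  33  39  68 132 172 174 171 170 172 174
 168 170 175 168] [0.52  0.191 0.111]
244 [106 102  81  87  82  75  61  37  39  39  69 133 174 175 171 172 172 172
 153 142 138 142] [0.52  0.192 0.108]
245 [109  95  74  76  76  66  55  37  32  40  73 131 169 170 158 144 140 144
 128 112 104 113] [0.521 0.192 0.104]
246 [101  82  67  71  67  63  55  43  40  48  77 117 140 144 132 105  96 107
 107  99  85 100] [0.52  0.193 0.102]
247 [ 99  84  70  64  73  72  58  44  39  48  70 101  98  96  86  78  82  91
  92  88  88 114] [0.519 0.194 0.099]
[[236.36783928 231.81572108]
 [236.49814921 233.26614542]
 [236.70536907 235.57351745]
 [237.01329121 239.00423363]]
```

```bash
python3 -m handwheel '[[[0,0,0],[0,0,0],0],[[0,0,0],[0,0,0],0],[[0,0,0],[0,0,0],0],[[0,0,0],[0,0,1.7],0],[[0,0,0],[0,0,3.2],0],[[0,0,0],[0,0,3.2],0],[[0,0,0],[0,0,3.2],100]]' 80; python3 -m handwheel '[[[0,0,0],[0,0,0],255],[[0,0,0],[0,0,0],255],[[0,0,0],[0,0,0],255],[[0,0,0],[0,0,0],255],[[0,0,0],[0,0,0],255],[[0,0,0],[0,0,0],255]]' 80
```

```text
t: 6.08
eef_pos: [0.5232, 0.1848, 0.0728]
ee_rot: [-0.0, 0.89, 0.456, -0.0]
contact_force: [0.0, 0.4, -1.0]
finger_gap: 0.813
finger_force: 0.0
t: 6.82
eef_pos: [0.5239, 0.1848, 0.0738]
ee_rot: [0.0, 0.89, 0.456, 0.0]
contact_force: [-0.7, -0.2, 4.4]
finger_gap: 0.163
finger_force: 78.2
```

```bash
python3 -m handwheel '[[[0,0,0],[0,0,-1],255],[[0,0,0],[0,0,-3],255],[[0,0,0],[0,0,-6],255],[[0,0,0],[0,0,-10],255],[[0,0,0],[0,0,-11],255],[[0,0,0],[0,0,-11],255],[[0,0,0],[0,0,-11],255]]' 80
python3 - <<'E'
from h import *
s=env.get_state(); print(s["contact_force"],s["finger_force"],s["joints"].round(2))
c=cam("side"); im=c["color"][:,:,::-1]; np.savez("side6.npz",**c); cv2.imwrite("pics/side6.png",cv2.resize(im[180:280,190:320],None,fx=5,fy=5,interpolation=cv2.INTER_CUBIC))
E
```

```text
t: 7.7
eef_pos: [0.5221, 0.1838, 0.1814]
ee_rot: [-0.0, 0.89, 0.456, -0.002]
contact_force: [-0.1, -0.1, -3.2]
finger_gap: 0.159
finger_force: 78.2
[-0.12236368 -0.12034343 -3.21401347] 78.17745208740234 [ 0.25  0.32 -0.78  1.82  0.25  1.11 -1.23]
```

View pics/side6.png

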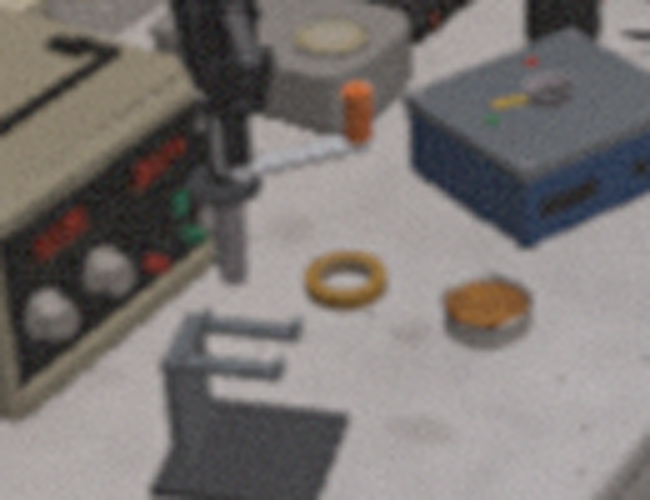

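The key hangs free and upright in the gripper, with its tip at crop (233,280) and the knob at (358,88). I'll carry it over the collar.

```bash
python3 -m handwheel '[[[0,0,0],[-2,1.4,0],255],[[0,0,0],[-6,4.3,0],255],[[0,0,0],[-10.5,7.6,0],255],[[0,0,0],[-15,10.8,0],255],[[0,0,0],[-20,14.4,0],255],[[0,0,0],[-25,18,0],255],[[0,0,0],[-28.5,20.5,0],255],[[0,0,0],[-29.8,21.5,0],255]]'; python3 -m handwheel '[[[0,0,0],[0,0,0],255],[[0,0,0],[0,0,0],255],[[0,0,0],[0,0,0],255]]'
cat > meas.py <<'E'
from h import *
s=env.get_state(); p=s["eef_pos"]; q=s["ee_rot"]; print(p,"yaw",np.degrees(2*np.arctan2(q[2],q[1])),s["contact_force"],s["finger_force"])
for n in("top","side"):
    c=cam(n); hsv=cv2.cvtColor(c["color"],cv2.COLOR_RGB2HSV)
    np.savez(n+"m.npz",**c)
    e=proj(c,[p])[0]; 
    for nm,lo,hi in(("orange",(3,130,100),(17,255,255)),("yellow",(20,110,80),(35,255,255))):
        m=cv2.inRange(hsv,lo,hi); k,l,st,ce=cv2.connectedComponentsWithStats(m)
        for i in range(1,k):
            if st[i,4]>=8 and np.hypot(*(ce[i]-e))<70: print(n,nm,ce[i].round(1),st[i].tolist())
E
python3 meas.py
python3 - <<'E'
from h import *
c=dict(np.load("sidem.npz")); im=c["color"][:,:,::-1]; 
a=cv2.resize(im[140:230,260:350],None,fx=4.4,fy=4.4,interpolation=cv2.INTER_CUBIC)
c=dict(np.load("topm.npz")); im=c["color"][:,:,::-1]; 
b=cv2.resize(im[150:240,285:375],None,fx=4.4,fy=4.4,interpolation=cv2.INTER_CUBIC)
cv2.imwrite("pics/m7.png",np.hstack([a,b]))
E
```

```text
t: 8.75
eef_pos: [0.5222, -0.187, 0.1813]
ee_rot: [-0.001, 0.891, 0.454, -0.001]
contact_force: [1.1, 0.0, -2.4]
finger_gap: 0.162
finger_force: 78.2
t: 9.12
eef_pos: [0.5246, -0.1799, 0.1832]
ee_rot: [-0.0, 0.889, 0.458, 0.0]
contact_force: [-0.6, 0.3, -1.9]
finger_gap: 0.16
finger_force: 78.2
[ 0.52457364 -0.17990243  0.1831726 ] yaw 54.552291211652864 [-0.61711148  0.28847913 -1.941492  ] 78.1794261932373
top yellow [319.7 189.2] [316, 186, 8, 7, 24]
side orange [319.  154.7] [318, 151, 3, 9, 24]
side yellow [342.4 193.6] [336, 193, 14, 3, 17]
```

View pics/m7.png

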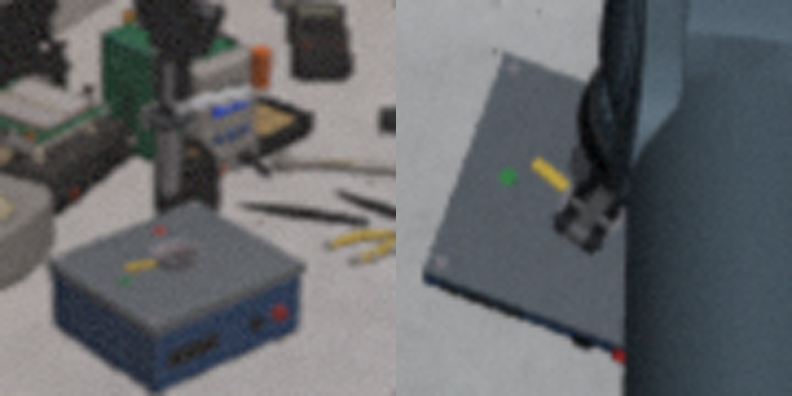

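The side crop shows the key upright, tip at (170,203), slightly left of and above the collar at (178,253). The top crop shows the pointer, with the arm hiding the collar. I'll quantify the offset.

Run:
```python
from h import *
c=dict(np.load("sidem.npz")); P=cloud(c); g=c["color"].max(2).astype(int)
A=np.array([.5246,-.1799])
th=np.radians(54.5+180)
print(proj(c,[[*A,.135],[*A,.165],[*(A+.08*np.array([np.cos(th),np.sin(th)])),.224],[.5218,-.1835,.08],[.5218,-.1835,.135]]))
for v in range(170,189,2): print(v,g[v,290:308],P[v,298].round(3))
# sensitivity deg
for d in(-5,5):
    t=th+np.radians(d); print(d,proj(c,[[*(A+.08*np.array([np.cos(t),np.sin(t)])),.224]]))
for v in range(192,204): print(v,g[v,288:314])
```

```text
[[298.54770397 182.86728147]
 [298.58905148 175.14889294]
 [319.69267205 155.23766492]
 [299.65298655 196.33925637]
 [299.74894966 182.63042615]]
170 [ 61  61  57  63  57  62  69  73  78  86  74  68  66  75  84  94 105 113] [ 0.522 -0.17   0.189]
172 [73 64 53 59 58 64 78 71 86 92 84 63 47 44 42 55 77 92] [ 0.52  -0.168  0.183]
174 [47 52 57 61 59 60 73 74 86 89 79 63 65 83 83 54 39 56] [ 0.522 -0.17   0.174]
176 [141 147 125  95  81  68  75  79  85  88  85  60  45  42  48  48  43  42] [ 0.522 -0.171  0.166]
178 [165 165 165 158 137  81  64  79  87  90  83  57  49  50  39  42  37  35] [ 0.522 -0.172  0.158]
180 [162 162 171 164 133  80  71  81  86  94  76  52  39  37  46  40  48  36] [ 0.523 -0.174  0.149]
182 [159 170 171 166 137  76  66  82  93  92  72  51  44  47  41  43  38  39] [ 0.523 -0.174  0.141]
184 [168 164 165 168 135  72  45  60  65  58  43  39  33  39  44  38  37  40] [ 0.626 -0.36   0.022]
186 [166 164 163 164 134  70  34  36  39  46  56  68  83 101 104  90  65  57] [ 0.625 -0.357  0.014]
188 [167 163 165 166 145 102  70  73  88  97 100  98 101 100 102 102 101  94] [ 0
[... 716 characters left out ...]

 107 105 104 104 104 100 106 106]
198 [100  98 105  97 101 104 109 103 103  98  95  87  79  82  81  91  99 101
 105 105 104 106 105 103 105 103]
199 [105 114 122 126 131 137 138 111  84  80  87  92  84  78  81  85  96 101
 103 105 102 103 108 100 105 102]
200 [121 141 148 140 138 133 124 102  81  74  77  81  77  80  81  89  96 107
 106 104 104 103 102 105 107 104]
201 [112 124 123 115 114 108 102  98  94  92  85  89  84  91  95 102 103  99
 105 105 103 103 103 104 105 104]
202 [102 101 100 102 100 104 106 105 103 106  98 102 102  99 105 102 107 106
 106 103 101 103 102 110 104 107]
203 [101 105 102  99 103 105 102 102 101 102 106 101 103 101 107 103 108 104
 108 105 106 106 105 106 105 106]
```

```bash
python3 -m handwheel '[[[0,0,2],[-0.45,0,0],255],[[0,0,4],[-0.45,0,2],255],[[0,0,4],[-0.45,0,4],255],[[0,0,4],[-0.45,0,4],255],[[0,0,4],[-0.45,0,4],255]]'; python3 meas.py
```

```text
t: 9.85
eef_pos: [0.5218, -0.1864, 0.1433]
ee_rot: [0.0, 0.905, 0.425, 0.0]
contact_force: [-0.0, 1.0, -2.9]
finger_gap: 0.157
finger_force: 78.2
[ 0.52179718 -0.18641058  0.1433306 ] yaw 50.310691984601526 [-0.01856487  0.98314271 -2.91216415] 78.17550301551819
top yellow [319.7 189.2] [316, 186, 8, 7, 24]
side orange [321.  165.5] [319, 162, 5, 9, 32]
side orange [286.6 240.4] [280, 237, 15, 8, 92]
side yellow [342.4 193.6] [336, 193, 14, 3, 17]
```

```bash
python3 -m handwheel '[[[0,0,0],[0.22,-0.18,0],255],[[0,0,0],[0.22,-0.18,1],255],[[0,0,0],[0.22,-0.18,2],255],[[0,0,0],[0.22,-0.18,2],255]]'; python3 -m handwheel '[[[0,0,0],[0,0,0.5],255],[[0,0,0],[0,0,1],255],[[0,0,0],[0,0,1],255]]'
```

```text
t: 10.45
eef_pos: [0.52, -0.1833, 0.1215]
ee_rot: [-0.001, 0.905, 0.425, -0.001]
contact_force: [0.4, 0.3, -3.1]
finger_gap: 0.158
finger_force: 78.2
t: 10.82
eef_pos: [0.5213, -0.1841, 0.1128]
ee_rot: [0.0, 0.905, 0.425, -0.0]
contact_force: [0.4, -1.0, -2.6]
finger_gap: 0.16
finger_force: 78.2
```

```bash
python3 -m handwheel '[[[0,0,0],[0,0,0.7],255],[[0,0,0],[0,0,1.4],255],[[0,0,0],[0,0,2],255],[[0,0,0],[0,0,2],255]]'; python3 -m handwheel '[[[0,0,0],[0,0,0.4],255],[[0,0,0],[0,0,0.8],255],[[0,0,0],[0,0,0.8],255]]'
```

```text
t: 11.32
eef_pos: [0.5208, -0.1842, 0.0921]
ee_rot: [-0.0, 0.905, 0.425, -0.001]
contact_force: [-0.2, -2.8, -4.3]
finger_gap: 0.157
finger_force: 78.2
t: 11.7
eef_pos: [0.5211, -0.1842, 0.0846]
ee_rot: [0.0, 0.905, 0.425, -0.0]
contact_force: [-1.0, -3.3, -4.2]
finger_gap: 0.16
finger_force: 78.3
```

```bash
python3 -m handwheel '[[[0,0,0],[-0.05,0.03,0.3],255],[[0,0,0],[-0.05,0.03,0.6],255],[[0,0,0],[-0.05,0.03,0.6],255]]'
```

```text
t: 12.08
eef_pos: [0.5212, -0.1844, 0.0788]
ee_rot: [-0.0, 0.905, 0.425, -0.0]
contact_force: [-2.4, -3.1, -2.9]
finger_gap: 0.155
finger_force: 78.4
```

```bash
python3 -m handwheel '[[[0,0,0],[-0.05,0,0.4],255],[[0,0,0],[-0.05,0,0.8],255],[[0,0,0],[-0.05,0,1.1],255],[[0,0,0],[-0.05,0,1.1],255]]'
```

```text
t: 12.58
eef_pos: [0.5211, -0.1846, 0.0678]
ee_rot: [-0.0, 0.905, 0.425, -0.0]
contact_force: [-2.2, -2.9, -1.5]
finger_gap: 0.16
finger_force: 78.9
```

```bash
python3 -m handwheel '[[[0,0,0],[0,0,0.15],255],[[0,0,0],[0,0,0.3],255],[[0,0,0],[0,0,0.3],255]]'; python3 meas.py
```

```text
t: 12.95
eef_pos: [0.5213, -0.1847, 0.0676]
ee_rot: [0.0, 0.905, 0.425, -0.001]
contact_force: [-7.6, -1.8, 13.7]
finger_gap: 0.162
finger_force: 80.4
[ 0.52132931 -0.18471216  0.06764446] yaw 50.29365361215681 [-7.60408459 -1.81561433 13.71379144] 80.41296601295471
top yellow [319.5 189. ] [316, 186, 7, 7, 23]
side orange [320.1 184.4] [319, 180, 4, 9, 25]
side orange [286.7 240.4] [280, 237, 15, 8, 93]
side orange [261.  239.1] [259, 238, 5, 3, 9]
side yellow [342.6 193.5] [337, 193, 13, 3, 17]
```

```bash
python3 -m handwheel '[[[0,0,0],[0,0,-0.3],255],[[0,0,0],[0,0,-0.3],0],[[0,0,0],[0,0,-0.3],0],[[0,0,0],[0,0,-0.3],0],[[0,0,0],[0,0,-0.3],0],[[0,0,0],[0,0,-3],0],[[0,0,0],[0,0,-6],0]]'; python3 -m handwheel '[[[0,0,0],[-4,0,0],0],[[0,0,0],[-8,0,0],0],[[0,0,0],[-8,0,0],0],[[0,0,0],[-8,0,0],0]]'; python3 meas.py
python3 - <<'E'
from h import *
print(env.get_state()["joints"].round(2))
c=dict(np.load("sidem.npz")); im=c["color"][:,:,::-1]; 
a=cv2.resize(im[140:230,260:350],None,fx=6,fy=6,interpolation=cv2.INTER_CUBIC)
cv2.imwrite("pics/m8.png",a)
E
```

```text
t: 13.92
eef_pos: [0.5206, -0.1841, 0.1251]
ee_rot: [-0.001, 0.905, 0.425, -0.0]
contact_force: [0.7, -0.0, -0.0]
finger_gap: 1.001
finger_force: 0.0
t: 14.42
eef_pos: [0.4705, -0.2456, 0.1253]
ee_rot: [-0.0, 0.905, 0.425, 0.001]
contact_force: [0.6, 0.8, 0.6]
finger_gap: 0.998
finger_force: 0.0
[ 0.47053857 -0.24556016  0.12527542] yaw 50.296615884881305 [0.59080626 0.84906411 0.63982388] 0.0
top yellow [319.7 189.2] [316, 186, 8, 7, 24]
top yellow [412.9 230.8] [412, 229, 3, 4, 8]
side orange [321.2 185.6] [320, 182, 4, 8, 25]
side orange [286.8 240.4] [280, 237, 15, 8, 97]
side yellow [383. 161.] [381, 159, 5, 5, 11]
side yellow [343.8 193.8] [337, 193, 13, 4, 18]
[ 0.88  0.29 -0.55  1.93  0.18  0.97 -0.44]
```

View pics/m8.png

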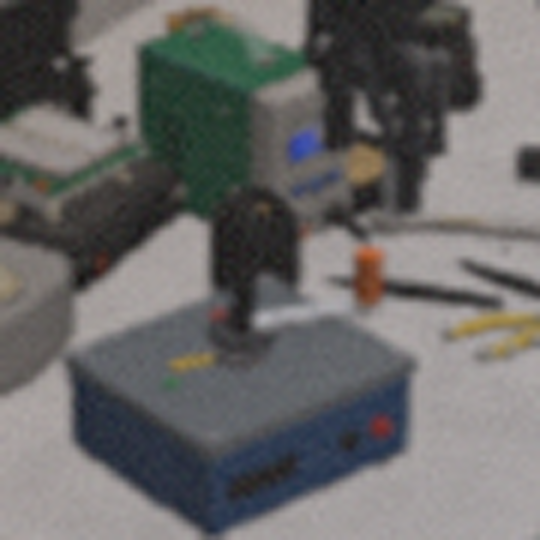

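The key stands alone in the lock with its flange low on the collar, and the knob is at crop (369,278). I'll check the knob position against the prediction.

Run:
```python
from h import *
c=dict(np.load("sidem.npz"))
for a in(225,230.3,235,240):
    t=np.radians(a); k=[.5213+.08*np.cos(t),-.184+.08*np.sin(t)]
    print(a,np.round(k,4),proj(c,[[*k,.126],[*k,.110],[.5213,-.184,.126]]).round(1).tolist())
```

```text
225 [ 0.4647 -0.2406] [[321.6, 182.0], [321.5, 186.0], [299.9, 184.9]]
230.3 [ 0.4702 -0.2456] [[320.9, 181.1], [320.7, 185.1], [299.9, 184.9]]
235 [ 0.4754 -0.2495] [[320.1, 180.3], [319.9, 184.3], [299.9, 184.9]]
240 [ 0.4813 -0.2533] [[319.1, 179.5], [318.9, 183.5], [299.9, 184.9]]
```

```bash
python3 -m handwheel '[[[0,0,0],[0,0,3],0],[[0,0,0],[0,0,5.5],0],[[0,0,0],[0,0,5.5],0],[[0,0,0],[0,0,5.5],150],[[0,0,0],[0,0,5.5],255],[[0,0,0],[0,0,5.5],255],[[0,0,0],[0,0,5.5],255],[[0,0,0],[0,0,5.5],255]]' 60; python3 -m handwheel '[[[0,0,0],[0,0,0],255],[[0,0,0],[0,0,0],255]]'
```

```text
t: 15.52
eef_pos: [0.4703, -0.2466, 0.0708]
ee_rot: [0.0, 0.905, 0.425, 0.0]
contact_force: [-1.5, -0.3, 2.4]
finger_gap: 0.189
finger_force: 58.5
t: 15.78
eef_pos: [0.4703, -0.2467, 0.0706]
ee_rot: [0.0, 0.905, 0.425, 0.0]
contact_force: [-1.2, -0.9, 3.5]
finger_gap: 0.188
finger_force: 58.5
```

```bash
python3 -m handwheel '[[[0,0,5],[0.03,-0.70,0],255],[[0,0,10],[0.12,-1.39,0],255],[[0,0,15],[0.27,-2.07,0],255],[[0,0,20],[0.48,-2.74,0],255],[[0,0,20],[0.48,-2.74,0],255]]'; python3 -c "
from h import *
s=env.get_state();p=s['eef_pos'];q=s['ee_rot'];d=p[:2]-[.5213,-.184];print(np.degrees(np.arctan2(d[1],d[0])),np.hypot(*d),np.degrees(2*np.arctan2(q[2],q[1])),s['contact_force'],s['torque'],s['joints'].round(2))"
```

```text
t: 16.4
eef_pos: [0.4537, -0.2273, 0.0713]
ee_rot: [0.003, 0.965, 0.263, 0.001]
contact_force: [1.7, -6.2, 3.8]
finger_gap: 0.185
finger_force: 58.8
-147.3494496311708 0.08033633053982074 30.47595718674737 [ 1.65899315 -6.1716857   3.764284  ] [-1.2835365  -0.27930159  0.62102899] [ 0.8   0.32 -0.47  2.03  0.2   0.83 -0.82]
```

```bash
cat > st.py <<'E'
from h import *
s=env.get_state();p=s['eef_pos'];q=s['ee_rot'];d=p[:2]-[.5213,-.184];print(np.degrees(np.arctan2(d[1],d[0])),np.hypot(*d),np.degrees(2*np.arctan2(q[2],q[1])),s['torque'],s['joints'].round(2))
E
python3 -m handwheel '[[[0,0,5],[0.03,-0.70,0],255],[[0,0,10],[0.12,-1.39,0],255],[[0,0,15],[0.27,-2.07,0],255],[[0,0,20],[0.48,-2.74,0],255],[[0,0,25],[0.75,-3.38,0],255],[[0,0,30],[1.07,-4.0,0],255],[[0,0,30],[1.07,-4.0,0],255]]'; python3 st.py
```

```text
t: 17.27
eef_pos: [0.4402, -0.1871, 0.0709]
ee_rot: [0.002, 1.0, 0.004, -0.001]
contact_force: [-3.5, -5.2, 8.3]
finger_gap: 0.183
finger_force: 59.3
-177.8321275699162 0.08119918315704164 0.45375511812339936 [-1.18064633  0.65251665  0.62180395] [ 0.69  0.26 -0.41  2.09  0.15  0.82 -1.38]
```

```bash
python3 -m handwheel '[[[0,0,5],[0.03,-0.70,0],255],[[0,0,10],[0.12,-1.39,0],255],[[0,0,15],[0.27,-2.07,0],255],[[0,0,20],[0.48,-2.74,0],255],[[0,0,25],[0.75,-3.38,0],255],[[0,0,30],[1.07,-4.0,0],255],[[0,0,30],[1.07,-4.0,0],255]]'; python3 st.py
```

```text
t: 18.15
eef_pos: [0.4487, -0.1453, 0.0706]
ee_rot: [0.001, 0.967, -0.255, -0.003]
contact_force: [-7.2, -2.5, 12.1]
finger_gap: 0.185
finger_force: 59.8
151.97547675529003 0.08226849739670279 -29.516054887902484 [-0.59645693  1.4406827   0.64003787] [ 0.55  0.25 -0.36  2.1   0.12  0.82 -1.97]
```

```bash
python3 -m handwheel '[[[0,0,5],[0.1,-0.70,0],255],[[0,0,10],[0.22,-1.39,0],255],[[0,0,15],[0.37,-2.07,0],255],[[0,0,18],[0.49,-2.47,0],255],[[0,0,18],[0.49,-2.47,0],255]]'; python3 st.py; python3 meas.py
```

```text
t: 18.77
eef_pos: [0.4637, -0.1244, 0.0704]
ee_rot: [0.002, 0.915, -0.403, -0.005]
contact_force: [-9.1, 1.6, 16.8]
finger_gap: 0.19
finger_force: 60.2
134.0405922784186 0.08291179097379328 -47.477696219905084 [0.05018825 2.06443847 0.61170693] [ 0.47  0.26 -0.32  2.08  0.11  0.82 -2.32]
[ 0.46366239 -0.12439907  0.07043562] yaw -47.477696219905084 [-9.07920752  1.55678965 16.75118051] 60.17713129520416
top orange [259.9 220. ] [250, 210, 20, 20, 297]
side orange [306.9 200.3] [305, 196, 4, 10, 30]
side orange [286.8 240.4] [280, 237, 15, 8, 95]
side yellow [342.3 193.6] [337, 193, 13, 3, 16]
```

```bash
python3 -m handwheel '[[[0,0,3],[0.1,-0.42,-0.1],255],[[0,0,5],[0.13,-0.70,-0.1],255],[[0,0,5],[0.13,-0.7,-0.1],255]]'; python3 st.py;  python3 -m handwheel '[[[0,0,3],[0.05,-0.42,0],255],[[0,0,4],[0.06,-0.56,0],255],[[0,0,4],[0.06,-0.56,0],255]]'; python3 st.py
```

```text
t: 19.25
eef_pos: [0.4689, -0.1198, 0.0707]
ee_rot: [0.002, 0.897, -0.442, -0.006]
contact_force: [-9.6, 2.1, 15.3]
finger_gap: 0.185
finger_force: 59.9
129.24053577116115 0.08288696954309585 -52.44457025521379 [0.29936085 1.92783784 0.62239326] [ 0.45  0.27 -0.31  2.07  0.11  0.83 -2.42]
t: 19.62
eef_pos: [0.4734, -0.1162, 0.0707]
ee_rot: [0.002, 0.881, -0.473, -0.006]
contact_force: [-9.7, 3.6, 15.1]
finger_gap: 0.187
finger_force: 59.9
125.25515924542569 0.0829930349614012 -56.427606900688424 [0.51392207 2.09695422 0.62334271] [ 0.43  0.27 -0.3   2.07  0.11  0.83 -2.49]
```

```bash
for i in 1; do python3 -m handwheel '[[[0,0,3],[0.05,-0.42,0],255],[[0,0,4],[0.06,-0.56,0],255],[[0,0,4],[0.06,-0.56,0],255]]'; python3 st.py; python3 -m handwheel '[[[0,0,3],[0.05,-0.42,0],255],[[0,0,4],[0.06,-0.56,0],255],[[0,0,4],[0.06,-0.56,0],255]]'; python3 st.py; done
```

```text
t: 20.0
eef_pos: [0.4783, -0.1129, 0.0707]
ee_rot: [0.002, 0.864, -0.503, -0.007]
contact_force: [-9.6, 3.9, 15.1]
finger_gap: 0.187
finger_force: 60.0
121.17079649058421 0.08306719910700582 -60.41150392207691 [0.78212201 2.21767239 0.62059441] [ 0.41  0.28 -0.29  2.06  0.11  0.83 -2.57]
t: 20.38
eef_pos: [0.4834, -0.11, 0.0707]
ee_rot: [0.002, 0.846, -0.533, -0.007]
contact_force: [-10.1, 5.0, 15.1]
finger_gap: 0.183
finger_force: 60.0
117.12894966824791 0.08318970744859439 -64.3955361519092 [0.94924202 2.2518498  0.6111701 ] [ 0.4   0.29 -0.29  2.05  0.1   0.84 -2.64]
```

```bash
python3 -m handwheel '[[[0,0,3],[0.08,-0.42,0],255],[[0,0,4],[0.1,-0.56,0],255],[[0,0,4],[0.1,-0.56,0],255]]'; python3 st.py; python3 meas.py
python3 - <<'E'
from h import *
c=dict(np.load("sidem.npz")); im=c["color"][:,:,::-1]; 
a=cv2.resize(im[150:230,260:340],None,fx=5,fy=5,interpolation=cv2.INTER_CUBIC)
c=dict(np.load("topm.npz")); im=c["color"][:,:,::-1]; 
b=cv2.resize(im[155:235,290:370],None,fx=5,fy=5,interpolation=cv2.INTER_CUBIC)
cv2.imwrite("pics/m9.png",np.hstack([a,b]))
E
```

```text
t: 20.75
eef_pos: [0.4863, -0.1087, 0.0705]
ee_rot: [0.003, 0.827, -0.562, -0.009]
contact_force: [-15.6, 5.7, 19.9]
finger_gap: 0.187
finger_force: 60.6
114.94396345543151 0.08309158966428903 -68.43879945364066 [1.02099552 3.19157356 0.52092374] [ 0.38  0.29 -0.27  2.04  0.1   0.84 -2.71]
[ 0.48625765 -0.10865914  0.07050963] yaw -68.43879945364066 [-15.55103606   5.65056688  19.91015873] 60.628767013549805
top orange [259.8 220. ] [250, 210, 20, 20, 296]
side orange [297.9 200.6] [296, 197, 5, 9, 29]
side orange [286.8 240.4] [280, 237, 15, 8, 94]
side yellow [342.8 193.5] [337, 193, 13, 3, 16]
```

View pics/m9.png

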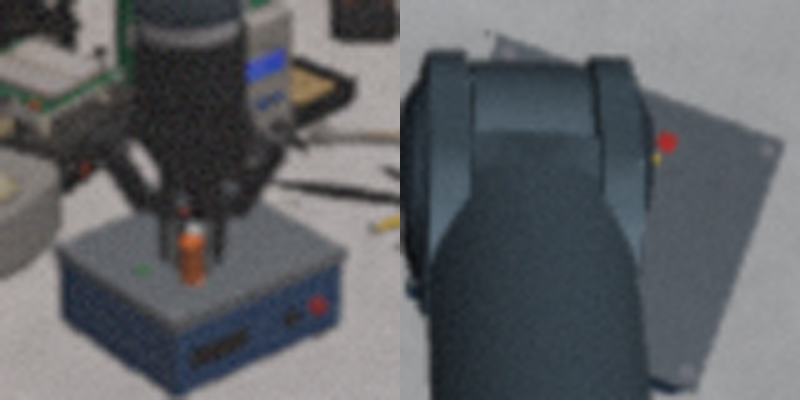

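In the top crop the yellow pointer tip (656,158) lies beside the red dot (667,143). The force has risen and the motion has stalled, so the lock is at the stop. One more short push to be sure.

```bash
python3 -m handwheel '[[[0,0,0],[0.02,-0.2,0],255],[[0,0,0],[0.04,-0.4,0],255],[[0,0,0],[0.04,-0.4,0],255],[[0,0,0],[0.04,-0.4,0],255]]'; python3 st.py
```

```text
t: 21.35
eef_pos: [0.4874, -0.1078, 0.0702]
ee_rot: [0.005, 0.826, -0.563, -0.012]
contact_force: [-19.1, 5.3, 24.7]
finger_gap: 0.187
finger_force: 61.1
114.00314604391258 0.0834152288545951 -68.51901218810342 [0.95929872 4.03643446 0.33509776] [ 0.38  0.3  -0.27  2.03  0.1   0.85 -2.72]
```

```bash
python3 -m handwheel '[[[0,0,0],[0,0.25,0],255],[[0,0,0],[0,0.5,-0.1],255],[[0,0,0],[0,0.5,-0.1],255]]'; python3 -m handwheel '[[[0,0,0],[0,0,0],0],[[0,0,0],[0,0,0],0],[[0,0,0],[0,0,0],0],[[0,0,0],[0,0,0],0],[[0,0,0],[0,0,-3],0],[[0,0,0],[0,0,-7],0],[[0,0,0],[0,0,-12],0],[[0,0,0],[0,0,-15],0]]' ; python3 -m handwheel '[[[0,0,0],[-3,-4,-3],0],[[0,0,0],[-6,-8,-3],0],[[0,0,0],[-9,-12,-3],0],[[0,0,0],[-9,-12,-3],0]]'; python3 st.py; python3 meas.py
```

```text
t: 21.72
eef_pos: [0.4866, -0.1089, 0.0709]
ee_rot: [0.002, 0.827, -0.562, -0.008]
contact_force: [-10.8, 5.0, 13.6]
finger_gap: 0.185
finger_force: 59.8
t: 22.72
eef_pos: [0.4953, -0.1139, 0.2251]
ee_rot: [-0.001, 0.826, -0.564, 0.002]
contact_force: [0.0, 0.3, -0.4]
finger_gap: 0.999
finger_force: 0.0
t: 23.22
eef_pos: [0.5733, 0.0145, 0.2516]
ee_rot: [0.0, 0.826, -0.564, -0.0]
contact_force: [-0.6, -1.4, -0.4]
finger_gap: 0.999
finger_force: 0.0
75.31201398075744 0.2052493420540335 -68.67727157194847 [-0.02806568  0.01597198  0.02154425] [-0.19  0.2   0.1   1.73 -0.02  1.22 -2.85]
[0.57334202 0.01454199 0.25157667] yaw -68.67727157194847 [-0.64825204 -1.40887641 -0.41356269] 0.0
top orange [220.9 147.9] [220, 146, 3, 5, 9]
top orange [302.8 210.7] [300, 207, 7, 8, 38]
side orange [300.1 200.6] [298, 197, 5, 9, 32]
```

```bash
python3 -m handwheel '[[[0,0,-8],[0,0,0],0],[[0,0,-16],[0,0,0],0],[[0,0,-24],[0,0,-1],0],[[0,0,-24],[0,0,-1],0]]'; python3 meas.py
python3 - <<'E'
from h import *
c=dict(np.load("topm.npz")); hsv=cv2.cvtColor(c["color"],cv2.COLOR_RGB2HSV); P=cloud(c)
print(env.get_state()["joints"])
o=np.array([.5215,-.184])
for nm,lo,hi,z in(("yel",(20,110,80),(35,255,255),.072),("red",(0,110,60),(3,255,255),.071),("orange",(3,130,100),(17,255,255),.126),("green",(40,80,40),(85,255,255),.071)):
    m=cv2.inRange(hsv,lo,hi); m[:160]=0;m[225:]=0;m[:,:288]=0;m[:,365:]=0
    k,l,st,ce=cv2.connectedComponentsWithStats(m)
    for i in range(1,k):
        if st[i,4]>4:
            x=onz(c,ce[i],z)[0]; d=x[:2]-o; print(nm,st[i,4],x.round(4),np.hypot(*d),np.degrees(np.arctan2(d[1],d[0])),np.median(P[l==i][:,2]))
im=c["color"][:,:,::-1]; cv2.imwrite("pics/m10.png",cv2.resize(im[155:245,280:380],None,fx=6,fy=6,interpolation=cv2.INTER_CUBIC))
E
```

```text
t: 23.82
eef_pos: [0.5732, 0.0119, 0.263]
ee_rot: [-0.0, 0.924, -0.382, 0.001]
contact_force: [1.1, 0.1, 0.2]
finger_gap: 1.003
finger_force: 0.0
[0.57315193 0.01185297 0.26296653] yaw -44.944478745938355 [1.14692424 0.13647527 0.20126755] 0.0
top orange [302.9 210.7] [300, 207, 7, 8, 39]
side orange [300.1 200.6] [298, 197, 5, 9, 32]
[-0.14166261  0.18866664  0.0549767   1.71750571 -0.01108987  1.23583651
 -2.43925834]
yel 17 [ 0.5444 -0.2073  0.072 ] 0.032694375999227386 -45.42755043852889 0.07386446956665793
red 7 [ 0.5577 -0.2201  0.071 ] 0.05110077901293306 -44.97014724318749 0.07091312760784318
orange 39 [ 0.4798 -0.1107  0.126 ] 0.08427706892901592 119.62892529598851 0.12369560637702248
green 13 [ 0.5412 -0.1348  0.071 ] 0.052960622175809546 68.13761559532989 0.07074349068786967
```

View pics/m10.png

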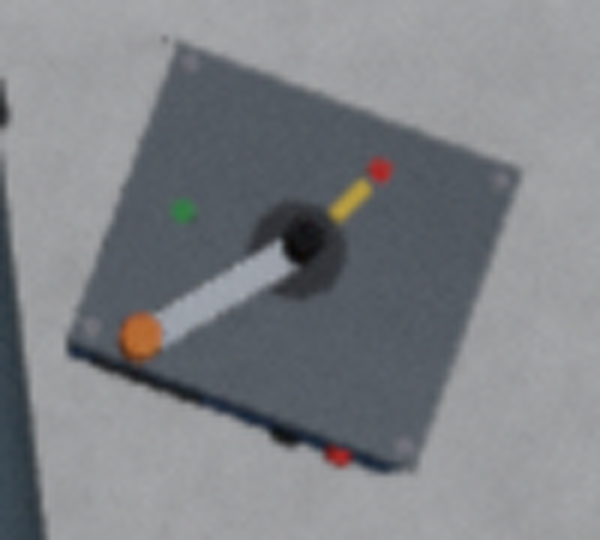

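The pointer lies on the line to the red dot (crop (370,185) to (380,170)). The knob top at z ≈ 0.124 agrees with a key fully home (0.126; it would be 0.146 if not dropped in). The gripper is well clear, so I'm handing in.

```bash
python3 -c "
from bench import env
print(env.hand_in())"
```

```text
the job is handed in; nothing more can be done
None
```

The key stands fully home in the lock, wound clockwise to the stop at the red dot and released with the arm clear, and the job is handed in at about 24 s. It dropped straight home with its flats lined up on the way down, so no turning under pressure was needed, and the last wrist joint reached its range limit (read -2.85) during the retreat.

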